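# Dry-stack two turned rings under slotted weights

### The job

Set up the two turned rings to be pressed flat on the stand with the red base: thread the dark walnut ring over its rod first, the pale maple ring on top of it, then the slotted steel weight and last the smaller slotted brass weight, each lying flat and centred round the rod and let go before the next is fetched. The slots of the two weights must point to opposite sides so that the weights cannot slide off together. Leave the green stand empty, and do not shift or knock over the turned handle and the block of drill bits.

Things in the scene. Friction and masses are not known exactly. Their poses are not given: they have to be found in the camera images.
- walnut_ring: dark brown wooden ring lying flat, outer diameter 64 mm, hole 22 mm, 14 mm thick, about 50 g. Origin: on the ring's axis at its underside; z up.
- maple_ring: pale cream wooden ring lying flat, outer diameter 60 mm, hole 22 mm, 14 mm thick, about 40 g. Origin: on the ring's axis at its underside; z up.
- steel_weight: grey steel slotted weight lying flat: a disc 56 mm in diameter, 10 mm thick, about 170 g, with one straight radial slot 14 mm wide right through its thickness, open at the rim towards the body's +x and closed by a square end 7 mm beyond the disc's centre (at x = -7 mm). Origin: disc centre (where the rod belongs) at the underside; z up.
- brass_weight: yellow brass slotted weight lying flat: a disc 48 mm in diameter, 10 mm thick, about 130 g, with one straight radial slot 14 mm wide right through its thickness, open at the rim towards the body's +x and closed by a square end 7 mm beyond the disc's centre (at x = -7 mm). Origin: disc centre (where the rod belongs) at the underside; z up.
- steel_slot (a point): point in the middle of the steel weight's slot, 20 mm from the disc's centre towards the slot's open mouth, at the underside.
- brass_slot (a point): point in the middle of the brass weight's slot, 20 mm from the disc's centre towards the slot's open mouth, at the underside.
- red_stand: the stand to use, fixed to the bench: a round red base 90 mm in diameter and 12 mm thick with an upright steel rod of 8 mm diameter in its centre; the rod's top is 64 mm above the bench (52 mm above the base's top) and its last 4 mm taper. Origin: on the rod's axis at the underside of the base; z up.
- green_stand: a second stand of the same shape and size as the red one, fixed to the bench, but with a green base; it stays empty. Origin as for the red stand.
- handle: bystander: a turned wooden tool handle with a black ferrule, standing upright and loose, 36 mm at its thickest, 118 mm tall, about 90 g. Origin: centre of its underside.
- bit_block: bystander: a loose wooden block 50 x 110 x 35 mm holding four dark drill bits upright, 91 mm tall in all, 0.6 kg. Origin: centre of its underside; y along its length.
Things that resemble listed ones, but are neither listed nor needed, are in the scene too. Leave any pink look-alike of the brass_weight alone. Leave any pink look-alike of the maple_ring alone.

How it is judged:
By the outcome, as a careful person would: the job done as asked, in the order asked, and still so for the second after the job is handed in, with the robot touching nothing.
It also fails if it takes over 112 s, if anything falls off the work surface, if the arm or the gripper's body presses on something with over 40 N, if the wrist force passes 120 N, or if a joint passes its speed limit or range.

### The arm

A 7-joint arm with a two-finger parallel gripper is mounted at the origin on the work surface. World frame = base frame: x ahead of the robot, y to its left, z up, the work surface at z = 0. Lengths are in m, angles in rad, forces in N, time in s.
With the tool pointing down it reaches from about 0.4 to 0.85 m from the base axis. Payload 10.4 kg.
Tool frame: the origin (TCP) lies at the very end of the fingers, on their centre line; the grasp point (between the pads) lies 19 mm behind it; z points along the fingers, y is the line along which they close (so a half turn about z gives the same grasp; the last joint's range is limited). The gripper opens to 85 mm and grips with 20 to 120 N. Pads are 22 mm wide; open, the fingers measure 114 mm over their backs; the gripper's body (76 mm by 85 mm) begins 54 mm behind the grasp point. The pads swing forward as they close: fully open they stand 13 mm farther back than shut.
Start: joints at [-1.189, 0.332, -0.065, 1.46, 0.022, 1.35, -0.088], TCP at [0.246, 0.575, 0.231] pointing down, gripper open.
Joint ranges: [-2.6, 2.6], [-0.5, 2.12], [-1.47, 1.34], [0.16, 2.42], [-1.27, 4.41], [0.06, 2.06], [-2.6, 2.6]. Speed limits (rad/s): [2.22, 2.22, 2.79, 2.79, 3.14, 3.14, 3.14].

### API

Orientations are given as a unit quaternion [x, y, z, w].
In Python, from workcell import manip gives the robot as it stands.
- The arm moves only by the tool move_tool, called after "Request:" as name(argument=value, ...) on one line, values as JSON. Schema: {"type":"object","properties":{"moves":{"type":"object","properties":{"ticks":{"type":"array","items":{"type":"array","items":{"type":"number"},"minItems":7,"maxItems":7},"minItems":1,"maxItems":20}},"additionalProperties":false,"required":["ticks"]},"clamp_n":{"type":"number"},"only":{"type":"string"},"quiet":{"type":"boolean"},"lines":{"type":"string"}},"required":["moves"],"additionalProperties":false}. moves is an object whose key "ticks" holds a list of rows, 1 to 20 of them, each of 7 numbers: a rotation vector rx, ry, rz in parts of the range, where 1.0 means 120 degrees, then dx, dy, dz in a scale on which 1.0 is 75 cm, then the opening from 0.0 (shut) to 1.0 (fully open); each row is the pose to reach, as a shift and turn from the pose commanded when the call began, along the tool's axes at that moment; what a row does not reach only later rows make up. A row lasts 1/8 s, in which the tool goes at most 0.0625 m and 0.188 rad, less where a joint would pass 70% of its speed; a pose out of reach is approached as far as the arm can. The fingers move at their own pace and stop on an object; clamp_n is the grip in N (left out, the last holds). Time passes only in rows, so rows that do not move let the fingers close. The tool returns the time, the measured TCP pose, the force, the opening and the grip force at its end. only (a regular expression) keeps the lines of the reply that match it, lines (a string "A,B") keeps lines A to B, and quiet returns only ok. A shift or turn number past 1, either way, is cut back to 1. Input that does not fit is refused with a message, and nothing moves.
- manip.get_obs(): the state, without advancing time (a new reading comes with each control period).
- manip.camera(name): name is "side" or "top" or "wrist"; returns the picture (420x560x3 uint8, blue, green, red); there is no depth.
- manip.calibration(name): a dict with "fx", "fy", "cx", "cy" (pixels), "world_from_camera" (4x4, takes a point from camera to world coordinates); the wrist camera has in their place "tool_from_camera" (4x4, takes a point from camera to tool coordinates, whose origin is the TCP and whose axes are the flange's). Camera axes: x right, y up, looking along -z (the intrinsics and any distortion apply to the point x, -y, -z); pixel columns grow to the right and rows downward; lengths in m; the calibration is good to about 2 mm. A picture is of the moment at which its call begins: read the wrist's pose just before it. calibration takes no time and is no camera call.
- manip.hand_in(): hands the job in; it is judged then, once.
Trained networks look in the newest picture that a camera, given by its name, has taken for a name from the list of things; names that differ only in an ending like _2 or _b are one class to them, and where a whole thing is asked for, a point or a joint stands for the part that bears it (a point fixed in the world has none). Each returns a list of dicts, best first, with "confidence" (0 to 1); they miss things now and then, are a little off and sometimes report something else, mostly with a low value. They report only what shows in the picture. A call takes as long as a camera call. They do not tell look-alikes from the thing itself.
- manip.outline_of(camera, thing): "mask" (420x560 bool, what is visible of it) and "bbox" ([left, top, right, bottom] in pixels, round what is visible of it).
The state is a dict: "clock": time; "joint_pos": joint angles; "joint_velocities": joint speeds; "tau": joint torques, N m; "position": TCP position; "ee_rot": TCP orientation; "ft_force": force on the tool from outside, world axes, zero at the start; "torque": the same for the moment, N m; "grip_width": opening from 0.0 (shut) to 1.0 (fully open); "grasp_force": force on a finger pad.
Only numpy, scipy, OpenCV 4.12 (cv2) and the standard library are available. Lean on these libraries where they do the work, as an engineer would, in place of code of your own. Each camera call takes 0.05 s, during which the arm holds its last target. There are 200 camera calls.

## Working session

There is one attempt and no reset: what is moved stays moved. The work goes in short steps, Python scripts to look and compute and a tool call to move; the robot and the scene stay as the last step left them, time stands still between calls to the robot, and variables do not carry over. Pictures are saved under pics/ and viewed, at most 16 in all, crops included, and the job is handed in when it is done.

```bash
mkdir -p pics
```

Create h.py:
```python
import numpy as np, cv2
from workcell import manip
from scipy.spatial.transform import Rotation as R
def T(cam):
    c=manip.calibration(cam)
    if cam!='wrist': return c,np.array(c['world_from_camera'])
    o=manip.get_obs(); M=np.eye(4); M[:3,:3]=R.from_quat(o['ee_rot']).as_matrix(); M[:3,3]=o['position']
    return c,M@np.array(c['tool_from_camera'])
def ray(c,M,u,v,z):
    K=np.array([[c['fx'],0,c['cx']],[0,c['fy'],c['cy']],[0,0,1.]])
    p=cv2.undistortPoints(np.array([[[u,v]]],float),K,np.array(c.get('dist',np.zeros(5)),float))[0,0]
    d=M[:3,:3]@np.array([p[0],-p[1],-1]); o=M[:3,3]
    return o+d*(z-o[2])/d[2]
```

Run:
```python
from h import *
o=manip.get_obs(); print({k:np.round(v,3) for k,v in o.items()})
for n in('top','side','wrist'):
    c,M=T(n); print(n,{k:v for k,v in c.items()if 'from' not in k}, np.round(M,3).tolist())
    cv2.imwrite(f'pics/{n}0.png',manip.camera(n))
for n in('top','side'):
  for t in 'walnut_ring maple_ring steel_weight brass_weight steel_slot brass_slot red_stand green_stand handle bit_block'.split():
    print(n,t,[(round(d['confidence'],2),d['bbox']) for d in manip.outline_of(n,t)][:4])
```

```text
{'clock': np.float64(0.0), 'joint_pos': array([-1.189,  0.333, -0.065,  1.461,  0.022,  1.35 , -0.088]), 'joint_velocities': array([-0.003,  0.   ,  0.001,  0.001, -0.001, -0.001, -0.001]), 'tau': array([-0.0000e+00, -6.2545e+01,  4.9000e-02, -3.9160e+01,  1.6000e-02,
        1.0000e-02, -0.0000e+00]), 'position': array([0.246, 0.574, 0.231]), 'ee_rot': array([ 0.201,  0.98 , -0.001, -0.   ]), 'ft_force': array([-0.106,  0.054,  0.08 ]), 'torque': array([-0.002,  0.026, -0.003]), 'grasp_force': np.float64(0.0), 'grip_width': np.float64(1.001)}
top {'fx': 416.5645939348165, 'fy': 416.5645939348165, 'cx': 285.3283499023462, 'cy': 208.87394409724686} [[0.012, 0.994, -0.112, 0.448], [-1.0, 0.012, -0.0, 0.02], [0.001, 0.112, 0.994, 1.074], [0.0, 0.0, 0.0, 1.0]]
side {'fx': 472.91166577037393, 'fy': 472.91166577037393, 'cx': 274.7153093350374, 'cy': 214.96935639866297} [[1.0, 0.02, -0.014, 0.526], [-0.024, 0.763, -0.646, -0.738], [-0.002, 0.646, 0.763, 0.896], [0.0, 0.0, 0.0, 1.0]]
wrist {'fx': 350.00326972235916, 'fy': 350.00326972235916, 'cx': 277.49292131171364, 'cy': 214.83875427124661
[... 1035 characters left out ...]
0.7, [304.1, 173.6, 327.0, 190.3]), (0.66, [293.8, 148.6, 317.3, 164.4])]
side steel_weight [(0.51, [238.0, 151.8, 257.9, 167.4])]
side brass_weight [(0.93, [325.2, 305.3, 349.5, 326.9]), (0.65, [310.5, 272.4, 333.3, 290.9]), (0.55, [222.8, 217.2, 260.4, 249.3])]
side steel_slot [(0.54, [241.2, 149.3, 259.5, 166.4])]
side brass_slot [(0.91, [322.2, 308.7, 349.5, 330.1]), (0.65, [311.8, 273.3, 332.3, 295.3])]
side red_stand [(0.76, [308.7, 207.0, 345.7, 239.7])]
side green_stand [(0.7, [224.1, 216.9, 258.4, 247.6]), (0.64, [238.1, 154.5, 259.6, 169.6])]
side handle [(0.58, [268.9, 86.7, 276.2, 129.1]), (0.39, [222.9, 218.2, 261.4, 248.4])]
side bit_block [(0.97, [236.1, 345.0, 294.9, 387.0])]
```

View pics/top0.png

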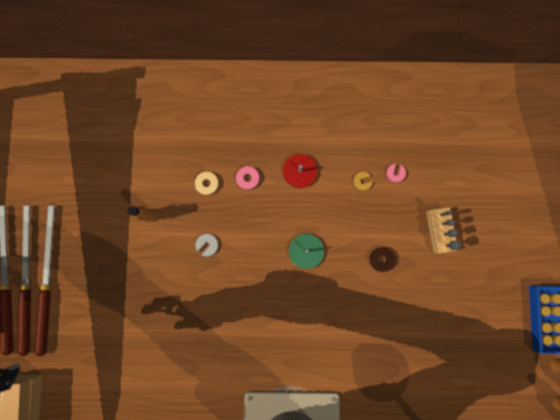

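View pics/side0.png

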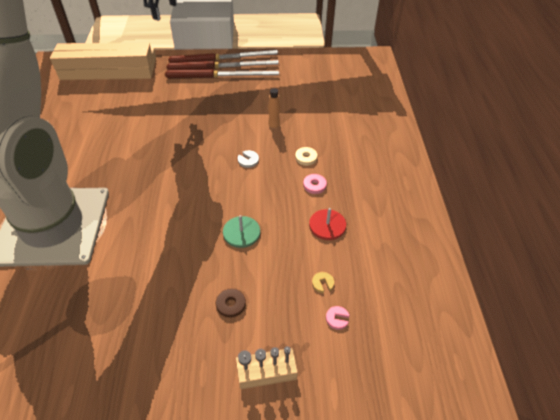

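Run:
```python
from h import *
im=cv2.imread('pics/top0.png'); cv2.imwrite('pics/crop0.png',cv2.resize(im[140:280,180:480],None,fx=2.66,fy=2.66,interpolation=cv2.INTER_CUBIC))
top={'walnut':(383,259,.014),'maple':(206.5,183,.014),'steel':(207,245,.01),'brass':(363,181,.01),'red':(300.5,171,.012),'green':(306.5,251,.012),'block':(437,231,.035)}
side={'walnut':(231,302,.014),'maple':(306,156,.014),'steel':(248,159,.01),'brass':(323,282,.01),'red':(327,224,.012),'green':(241,232,.012),'handle':(274,127,0)}
for n,d in(('top',top),('side',side)):
    c,M=T(n)
    for k,(u,v,z) in d.items(): print(n,k,np.round(ray(c,M,u,v,z)[:2],3))
```

```text
top walnut [ 0.444 -0.228]
top maple [0.632 0.224]
top steel [0.473 0.218]
top brass [ 0.643 -0.18 ]
top red [ 0.667 -0.018]
top green [ 0.461 -0.035]
top block [ 0.515 -0.359]
side walnut [ 0.444 -0.23 ]
side maple [0.633 0.217]
side steel [0.474 0.214]
side brass [ 0.643 -0.183]
side red [ 0.667 -0.022]
side green [ 0.461 -0.041]
side handle [0.549 0.36 ]
```

View pics/crop0.png

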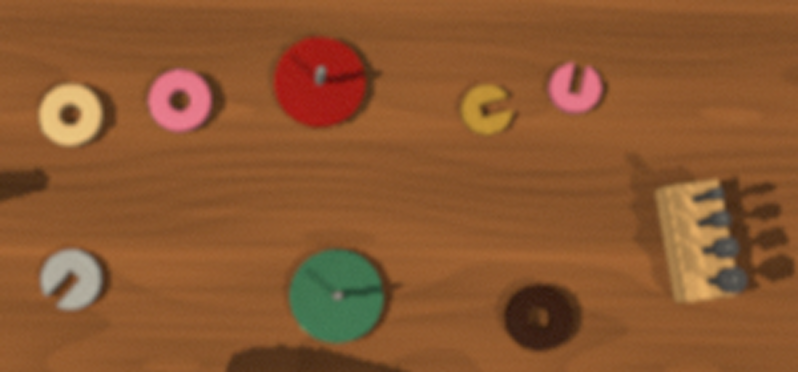

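Candidates in the top view:
- Maple: cream ring (207,183), not the pink one (248,178).
- Brass: yellow weight (363,181), not the pink one (397,173).
- Steel: (207,245), the only one.
- Walnut: (383,259), the only one.
- Stand: red (300,171), not green (307,251).

The crop confirms these. The top and side cameras agree to about 5 mm. Next I look at the red stand with the wrist camera.

Add to h.py:
```python
def goal(x,y,z,hd):
    "tool-axis shift and turn to TCP x,y,z with tool y at heading hd (deg)"
    o=manip.get_obs(); A=R.from_quat(o['ee_rot']); a=np.radians(hd)
    Y=np.array([np.cos(a),np.sin(a),0]); Z=np.array([0,0,-1.]); B=R.from_matrix(np.c_[np.cross(Y,Z),Y,Z])
    print('goal rv',np.round((A.inv()*B).as_rotvec(),3),'d',np.round(A.inv().apply(np.array([x,y,z])-o['position']),4))
```

```bash
python3 -c "
from h import *
goal(.667,-.02,.2,0)"
```

```text
goal rv [ 0.    -0.     1.166] d [-0.621  -0.3808  0.0313]
```

The rows are not in the units I measure in: shifts go in shares of 75 cm and turns go in shares of 120 degrees. I convert before sending: -0.621 m / 0.75 = -0.828, -0.381 m / 0.75 = -0.508, 1.166 rad / 2.0944 = 0.5567.

Request:
move_tool(moves={"ticks":[[0, 0, 0.5567, -0.828, -0.508, 0.0413, 1], [0, 0, 0.5567, -0.828, -0.508, 0.0413, 1], [0, 0, 0.5567, -0.828, -0.508, 0.0413, 1], [0, 0, 0.5567, -0.828, -0.508, 0.0413, 1], [0, 0, 0.5567, -0.828, -0.508, 0.0413, 1], [0, 0, 0.5567, -0.828, -0.508, 0.0413, 1], [0, 0, 0.5567, -0.828, -0.508, 0.0413, 1], [0, 0, 0.5567, -0.828, -0.508, 0.0413, 1], [0, 0, 0.5567, -0.828, -0.508, 0.0413, 1], [0, 0, 0.5567, -0.828, -0.508, 0.0413, 1], [0, 0, 0.5567, -0.828, -0.508, 0.0413, 1], [0, 0, 0.5567, -0.828, -0.508, 0.0413, 1], [0, 0, 0.5567, -0.828, -0.508, 0.0413, 1], [0, 0, 0.5567, -0.828, -0.508, 0.0413, 1], [0, 0, 0.5567, -0.828, -0.508, 0.0413, 1], [0, 0, 0.5567, -0.828, -0.508, 0.0413, 1]]})

```text
clock: 3.15
position: [0.6667, -0.019, 0.2006]
ee_rot: [0.707, 0.708, 0.0, -0.0]
ft_force: [-0.7, -0.1, 0.9]
grip_width: 1.001
grasp_force: 0.0
```

Run:
```python
from h import *
goal(.444,-.229,.2,0)
c,M=T('wrist'); im=manip.camera('wrist'); cv2.imwrite('pics/w1.png',im)
hsv=cv2.cvtColor(im,cv2.COLOR_BGR2HSV)
m=(((hsv[...,0]<8)|(hsv[...,0]>174))&(hsv[...,1]>190)&(hsv[...,2]>60)).astype('uint8')
n,l,s,ce=cv2.connectedComponentsWithStats(m); i=1+s[1:,4].argmax(); print(s[i])
pts=cv2.convexHull(np.argwhere(l==i)[:,::-1].astype(np.float32))
W=np.array([ray(c,M,u,v,.012)[:2] for u,v in pts[:,0]],np.float32)
print(cv2.minEnclosingCircle(W),cv2.fitEllipse(W))
```

```text
goal rv [ 0.    -0.001  0.002] d [-0.2096 -0.2231  0.0004]
[ 235  137   92   92 6378]
((0.6694766283035278, -0.017229992896318436), 0.045245926827192307) ((0.6696372628211975, -0.017227675765752792), (0.08847484737634659, 0.0900445505976677), 178.59951782226562)
```

View pics/w1.png

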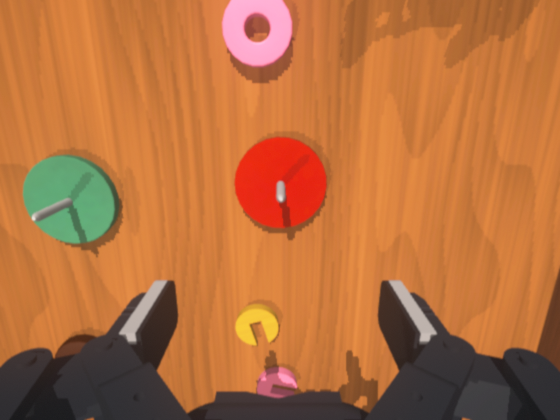

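The wrist view shows the red base at (281,183) with its rod, and the fitted diameter of 90 mm is right. Red stand centre is about (.669,-.018). Next, walnut.

Add to h.py:
```python
def look(cond,z,fn):
    "fit enclosing circle at height z to largest colour blob in wrist view"
    c,M=T('wrist'); im=manip.camera('wrist'); cv2.imwrite('pics/'+fn,im)
    h,s,v=[a.astype(int) for a in cv2.split(cv2.cvtColor(im,cv2.COLOR_BGR2HSV))]
    m=cond(h,s,v).astype('uint8'); m[380:]=0
    m=cv2.morphologyEx(m,cv2.MORPH_OPEN,np.ones((3,3)))
    n,l,st,ce=cv2.connectedComponentsWithStats(m)
    for i in 1+np.argsort(-st[1:,4])[:3]:
        p=cv2.convexHull(np.argwhere(l==i)[:,::-1].astype(np.float32))[:,0]
        if len(p)<6: continue
        W=np.array([ray(c,M,u,v,z)[:2] for u,v in p],np.float32); e=cv2.fitEllipse(W)
        allp=np.array([ray(c,M,u,v,z)[:2] for v,u in np.argwhere(l==i)]); 
        print(st[i],'ell',np.round(e[0],4),np.round(e[1],4),'circ',np.round(cv2.minEnclosingCircle(W)[0],4),'cen',np.round(allp.mean(0),4))
    return im,l
```

```text
(no output)
```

Request:
move_tool(moves={"ticks":[[0, 0, 0, -0.28, -0.2973, 0, 1], [0, 0, 0, -0.28, -0.2973, 0, 1], [0, 0, 0, -0.28, -0.2973, 0, 1], [0, 0, 0, -0.28, -0.2973, 0, 1], [0, 0, 0, -0.28, -0.2973, 0, 1], [0, 0, 0, -0.28, -0.2973, 0, 1], [0, 0, 0, -0.28, -0.2973, 0, 1], [0, 0, 0, -0.28, -0.2973, 0, 1]]})

```text
clock: 4.2
position: [0.4448, -0.2291, 0.2002]
ee_rot: [0.706, 0.708, -0.0, -0.0]
ft_force: [-0.1, 1.1, -0.2]
grip_width: 1.002
grasp_force: 0.0
```

Run:
```python
from h import *
look(lambda h,s,v:(v<75)&(s>60),.014,'w2.png')
```

```text
[ 134  283   43   85 1958] ell [ 0.3113 -0.3937] [0.0353 0.1198] circ [ 0.3189 -0.388 ] cen [ 0.313  -0.3903]
[ 381  283   37   85 1785] ell [ 0.5782 -0.3904] [0.033  0.1181] circ [ 0.5715 -0.3872] cen [ 0.5777 -0.3898]
[ 46 358  20  16 211] ell [ 0.1908 -0.44  ] [0.0167 0.029 ] circ [ 0.1918 -0.4405] cen [ 0.1907 -0.4396]
```

View pics/w2.png

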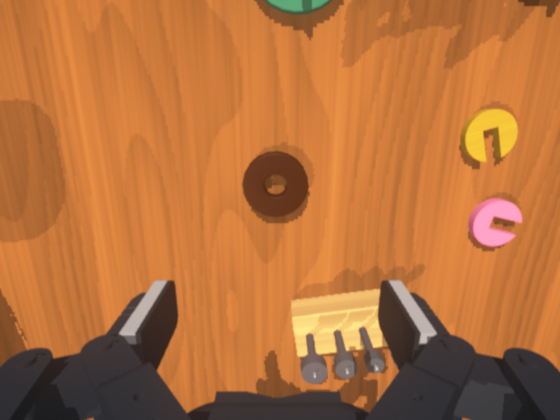

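Run:
```python
from h import *
im=cv2.imread('pics/w2.png'); c,M=T('wrist')
r=im[135:235,225:330]; print(im[184,255],im[184,215],im[184,276])
m=(cv2.cvtColor(r,cv2.COLOR_BGR2HSV)[...,2]<95).astype('uint8')
m=cv2.morphologyEx(m,cv2.MORPH_OPEN,np.ones((3,3)))
n,l,s,ce=cv2.connectedComponentsWithStats(m); i=1+s[1:,4].argmax(); print(s[i])
p=cv2.convexHull(np.argwhere(l==i)[:,::-1].astype(np.float32))[:,0]+[225,135]
W=np.array([ray(c,M,u,v,.014)[:2] for u,v in p],np.float32); print(cv2.fitEllipse(W),cv2.minEnclosingCircle(W))
```

```text
[ 30  54 102] [ 64 131 218] [ 40  78 130]
[38 52  4  5 16]
((0.43235161900520325, -0.23180073499679565), (0.0027890680357813835, 0.005504479166120291), 17.911209106445312) ((0.4323527216911316, -0.23179784417152405), 0.0025373741518706083)
```

Run:
```python
from h import *
im=cv2.imread('pics/w2.png'); c,M=T('wrist')
print(im[184,235:320:4,2])
for th in (80,110,125,150):
  m=(im[135:235,225:330,2]<th).astype('uint8')
  m=cv2.morphologyEx(m,cv2.MORPH_OPEN,np.ones((3,3)))
  n,l,s,ce=cv2.connectedComponentsWithStats(m); i=1+s[1:,4].argmax()
  p=cv2.convexHull(np.argwhere(l==i)[:,::-1].astype(np.float32))[:,0]+[225,135]
  W=np.array([ray(c,M,u,v,.014)[:2] for u,v in p],np.float32); print(th,s[i],cv2.fitEllipse(W),cv2.minEnclosingCircle(W))
goal(.4443,-.229,0,0)
```

```text
[211 220 117 106 104 102 101  88 106 113 120 136 131 101  98 100  99 100
 110 194 216 215]Traceback (most recent call last):
  File "<stdin>", line 7, in <module>
ValueError: attempt to get argmax of an empty sequence
```

Run:
```python
from h import *
im=cv2.imread('pics/w2.png'); c,M=T('wrist')
for th in (125,140,150):
  m=(im[135:235,225:330,2]<th).astype('uint8')
  m=cv2.morphologyEx(m,cv2.MORPH_OPEN,np.ones((3,3)))
  n,l,s,ce=cv2.connectedComponentsWithStats(m); i=1+s[1:,4].argmax()
  p=cv2.convexHull(np.argwhere(l==i)[:,::-1].astype(np.float32))[:,0]+[225,135]
  W=np.array([ray(c,M,u,v,.014)[:2] for u,v in p],np.float32); print(th,s[i],cv2.fitEllipse(W),cv2.minEnclosingCircle(W))
```

```text
125 [  18   17   65   66 3118] ((0.4427002966403961, -0.2281608134508133), (0.061904411762952805, 0.06481096893548965), 0.8741922974586487) ((0.44194212555885315, -0.22814859449863434), 0.032453753054142)
140 [  18   16   66   71 3504] ((0.44331398606300354, -0.23048144578933716), (0.06239841505885124, 0.07147795706987381), 11.041479110717773) ((0.4440082311630249, -0.23027949035167694), 0.03544390946626663)
150 [  18   16   66   72 3642] ((0.4434482157230377, -0.230779767036438), (0.06325258314609528, 0.07216237485408783), 9.911968231201172) ((0.4430248439311981, -0.23081578314304352), 0.035698529332876205)
```

Scaled: 0.202 m / 0.75 = 0.2693, -0.001 m / 0.75 = -0.0013.

Request:
move_tool(moves={"ticks":[[0, 0, 0, 0.0013, -0.0013, 0.08, 1], [0, 0, 0, 0.0013, -0.0013, 0.16, 1], [0, 0, 0, 0.0013, -0.0013, 0.2133, 1], [0, 0, 0, 0.0013, -0.0013, 0.2467, 1], [0, 0, 0, 0.0013, -0.0013, 0.2693, 1], [0, 0, 0, 0.0013, -0.0013, 0.2693, 1], [0, 0, 0, 0.0013, -0.0013, 0.2693, 0.5], [0, 0, 0, 0.0013, -0.0013, 0.2693, 0.5], [0, 0, 0, 0.0013, -0.0013, 0.2693, 0.5], [0, 0, 0, 0.0013, -0.0013, 0.2693, 0.5], [0, 0, 0, 0.0013, -0.0013, 0.2693, 0.5]]}, clamp_n=40)

```text
clock: 5.62
position: [0.4438, -0.2295, 0.0]
ee_rot: [0.707, 0.707, 0.001, 0.001]
ft_force: [-4.3, 2.1, 11.9]
grip_width: 0.735
grasp_force: 40.7
```

Scaled: 0.225 m / 0.75 = 0.3, -0.12 m / 0.75 = -0.16.

Request:
move_tool(moves={"ticks":[[0, 0, 0, 0, 0, -0.08, 0.5], [0, 0, 0, 0.0533, 0.0533, -0.16, 0.5], [0, 0, 0, 0.2827, 0.3, -0.1733, 0.5], [0, 0, 0, 0.2827, 0.3, -0.1733, 0.5], [0, 0, 0, 0.2827, 0.3, -0.1733, 0.5], [0, 0, 0, 0.2827, 0.3, -0.1733, 0.5], [0, 0, 0, 0.2827, 0.3, -0.1733, 0.5], [0, 0, 0, 0.2827, 0.3, -0.1733, 0.5], [0, 0, 0, 0.2827, 0.3, -0.1733, 0.5]]})

```text
clock: 6.75
position: [0.6672, -0.0189, 0.1288]
ee_rot: [0.708, 0.706, -0.0, 0.0]
ft_force: [-0.1, -0.8, -0.4]
grip_width: 0.732
grasp_force: 44.0
```

Run:
```python
from h import *
goal(.669,-.0182,.1,0); print(manip.get_obs()['position'])
for n in('side','top'): cv2.imwrite(f'pics/{n}2.png',manip.camera(n))
a=cv2.imread('pics/side2.png')[120:280,230:430]; cv2.imwrite('pics/s2c.png',cv2.resize(a,None,fx=3.5,fy=3.5,interpolation=cv2.INTER_CUBIC))
```

```text
goal rv [ 0.     0.001 -0.002] d [0.0007 0.0017 0.0288]
[ 0.66724719 -0.01891532  0.1288253 ]
```

View pics/s2c.png

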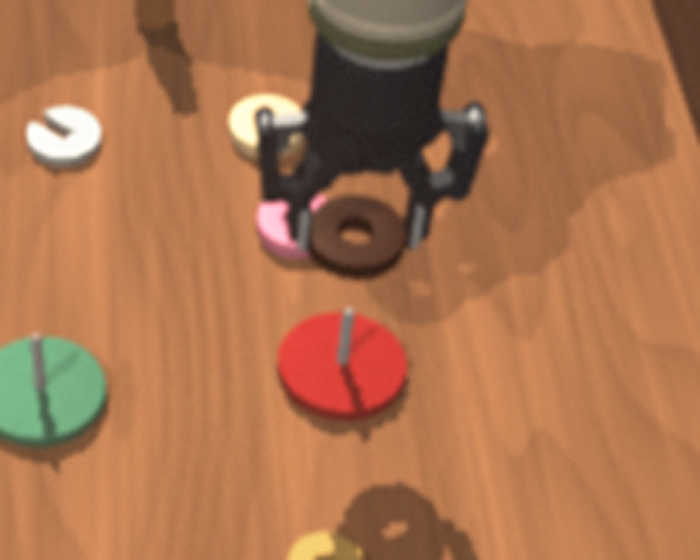

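Scaled: 0.115 m / 0.75 = 0.1533, 0.0015 m / 0.75 = 0.002.

Request:
move_tool(moves={"ticks":[[0, 0, 0, 0.0013, 0.002, 0.04, 0.5], [0, 0, 0, 0.0013, 0.002, 0.0933, 0.5], [0, 0, 0, 0.0013, 0.002, 0.1333, 0.5], [0, 0, 0, 0.0013, 0.002, 0.1533, 0.5], [0, 0, 0, 0.0013, 0.002, 0.1533, 0.5]]})

```text
clock: 7.48
position: [0.6691, -0.017, 0.0132]
ee_rot: [0.707, 0.707, -0.0, -0.0]
ft_force: [0.1, -0.1, 0.0]
grip_width: 0.734
grasp_force: 48.5
```

```bash
python3 -c "
from h import *
goal(.669,-.0182,.0,0)"
```

```text
goal rv [-0.     0.    -0.001] d [-0.0012 -0.      0.0132]
```

Scaled: -0.187 m / 0.75 = -0.2493, 0.001 m / 0.75 = 0.0013.

Request:
move_tool(moves={"ticks":[[0, 0, 0, -0.002, 0, 0.0013, 0.5], [0, 0, 0, -0.002, 0, 0.0013, 0.5], [0, 0, 0, -0.002, 0, 0.0013, 1], [0, 0, 0, -0.002, 0, 0.0013, 1], [0, 0, 0, -0.002, 0, 0.0013, 1], [0, 0, 0, -0.002, 0, -0.04, 1], [0, 0, 0, -0.002, 0, -0.12, 1], [0, 0, 0, -0.002, 0, -0.2, 1], [0, 0, 0, -0.002, 0, -0.2493, 1], [0, 0, 0, -0.002, 0, -0.2493, 1]]})

```text
clock: 8.72
position: [0.671, -0.018, 0.2041]
ee_rot: [0.707, 0.707, 0.002, 0.002]
ft_force: [0.1, -0.8, -0.7]
grip_width: 1.0
grasp_force: 0.0
```

Add to h.py:
```python
def fit(im,m,z,box):
    c,M=T('wrist'); x0,y0,x1,y1=box; r=m[y0:y1,x0:x1].astype('uint8')
    r=cv2.morphologyEx(r,cv2.MORPH_OPEN,np.ones((3,3)))
    n,l,s,ce=cv2.connectedComponentsWithStats(r); i=1+s[1:,4].argmax()
    px=np.argwhere(l==i)[:,::-1]+[x0,y0]; p=cv2.convexHull(px.astype(np.float32))[:,0]
    W=np.array([ray(c,M,u,v,z)[:2] for u,v in p],np.float32); e=cv2.fitEllipse(W)
    cen=np.array([ray(c,M,u,v,z)[:2] for u,v in px]).mean(0)
    print(s[i]+[x0,y0,0,0,0],'ell',np.round(e[0],4),np.round(e[1],4),'circ',np.round(cv2.minEnclosingCircle(W),4) if 0 else np.round(cv2.minEnclosingCircle(W)[0],4),'cen',np.round(cen,4))
    return px
```

Run:
```python
from h import *
im=manip.camera('wrist'); cv2.imwrite('pics/w3.png',im); h=cv2.cvtColor(im,cv2.COLOR_BGR2HSV).astype(int)
fit(im,((h[...,0]<8)|(h[...,0]>174))&(h[...,1]>190)|(im[...,2]<125),.012,(200,110,350,260))
fit(im,im[...,2]<125,.026,(240,130,330,230))
goal(.6325,.221,.2,0)
```

```text
[ 230  138   91   90 6232] ell [ 0.668  -0.0164] [0.0877 0.089 ] circ [ 0.6676 -0.0163] cen [ 0.668  -0.0148]
[ 243  153   65   66 3089] ell [ 0.6686 -0.0155] [0.0609 0.063 ] circ [ 0.6688 -0.0155] cen [ 0.6685 -0.0146]
goal rv [ 0.002 -0.    -0.   ] d [ 0.2388 -0.0375  0.0015]
```

View pics/w3.png

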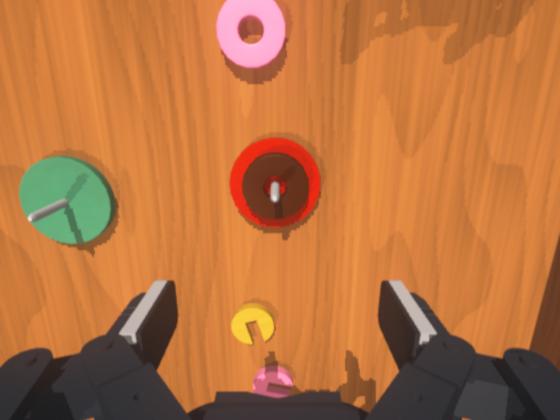

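The walnut ring at (276,187) is flat on the red base, centred within about 1 mm. On to maple.

Scaled: 0.239 m / 0.75 = 0.3187, -0.0375 m / 0.75 = -0.05.

Request:
move_tool(moves={"ticks":[[0, 0, 0, 0.3187, -0.05, 0, 1], [0, 0, 0, 0.3187, -0.05, 0, 1], [0, 0, 0, 0.3187, -0.05, 0, 1], [0, 0, 0, 0.3187, -0.05, 0, 1], [0, 0, 0, 0.3187, -0.05, 0, 1], [0, 0, 0, 0.3187, -0.05, 0, 1]]})

```text
clock: 9.52
position: [0.6315, 0.2205, 0.1989]
ee_rot: [0.707, 0.707, -0.001, -0.0]
ft_force: [0.5, -0.3, -0.2]
grip_width: 0.996
grasp_force: 0.0
```

Run:
```python
from h import *
im=manip.camera('wrist'); cv2.imwrite('pics/w4.png',im); h=cv2.cvtColor(im,cv2.COLOR_BGR2HSV).astype(int)
print(manip.get_obs()['position'],h[184,215],[h[184,u].tolist() for u in range(235,320,8)])
fit(im,(h[...,1]<150)&(h[...,0]>8)&(h[...,0]<40)&(h[...,2]>120),.014,(210,110,350,260))
for d in manip.outline_of('wrist','maple_ring'): print(d['confidence'],d['bbox'])
```

```text
[0.63190011 0.21952496 0.19930449] [ 13 178 204] [[13, 177, 217], [13, 177, 213], [26, 85, 255], [26, 84, 255], [26, 87, 254], [13, 174, 174], [13, 177, 213], [16, 137, 218], [25, 86, 255], [26, 89, 254], [13, 177, 227]]
[ 249  150   63   63 2795] ell [0.6346 0.2238] [0.0597 0.0614] circ [0.6345 0.2238] cen [0.6346 0.2244]
0.97 [268.7, 251.3, 323.2, 307.2]
0.88 [249.0, 150.9, 309.6, 212.1]
```

Scaled: 0.196 m / 0.75 = 0.2613, 0.12 m / 0.75 = 0.16.

Request:
move_tool(moves={"ticks":[[0, 0, 0, 0.004, 0.0027, 0.08, 1], [0, 0, 0, 0.004, 0.0027, 0.16, 1], [0, 0, 0, 0.004, 0.0027, 0.2133, 1], [0, 0, 0, 0.004, 0.0027, 0.24, 1], [0, 0, 0, 0.004, 0.0027, 0.2613, 1], [0, 0, 0, 0.004, 0.0027, 0.2613, 1], [0, 0, 0, 0.004, 0.0027, 0.2613, 0.5], [0, 0, 0, 0.004, 0.0027, 0.2613, 0.5], [0, 0, 0, 0.004, 0.0027, 0.2613, 0.5], [0, 0, 0, 0.004, 0.0027, 0.2613, 0.5], [0, 0, 0, 0.004, 0.0027, 0.2613, 0.5]]}, clamp_n=40)

```text
clock: 11.0
position: [0.6349, 0.2246, 0.0063]
ee_rot: [0.707, 0.707, 0.001, 0.0]
ft_force: [-1.9, 0.1, 6.1]
grip_width: 0.661
grasp_force: 41.7
```

```bash
python3 -c "
from h import *
goal(.669,-.018,.12,0)"
```

```text
goal rv [ 0.002 -0.001  0.   ] d [-0.2425  0.0343 -0.1139]
```

Scaled: -0.241 m / 0.75 = -0.3213, -0.125 m / 0.75 = -0.1667.

Request:
move_tool(moves={"ticks":[[0, 0, 0, 0, 0, -0.08, 0.5], [0, 0, 0, -0.0533, 0.0133, -0.16, 0.5], [0, 0, 0, -0.3213, 0.0453, -0.1667, 0.5], [0, 0, 0, -0.3213, 0.0453, -0.1667, 0.5], [0, 0, 0, -0.3213, 0.0453, -0.1667, 0.5], [0, 0, 0, -0.3213, 0.0453, -0.1667, 0.5], [0, 0, 0, -0.3213, 0.0453, -0.1667, 0.5], [0, 0, 0, -0.3213, 0.0453, -0.1667, 0.5]]})

```text
clock: 12.0
position: [0.668, -0.0142, 0.1293]
ee_rot: [0.706, 0.708, 0.001, -0.0]
ft_force: [-1.0, 0.6, -0.5]
grip_width: 0.663
grasp_force: 43.1
```

Run:
```python
from h import *
goal(.669,-.017,.03,0)
im=manip.camera('wrist'); cv2.imwrite('pics/w5.png',im)
im=manip.camera('side');cv2.imwrite('pics/s5.png',cv2.resize(im[120:280,230:430],None,fx=3.5,fy=3.5,interpolation=cv2.INTER_CUBIC))
```

```text
goal rv [ 0.    -0.001  0.003] d [-0.0029  0.001   0.0993]
```

View pics/w5.png

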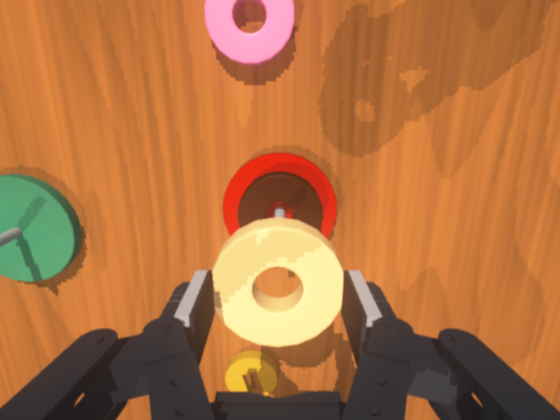

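Run:
```python
from h import *
im=cv2.imread('pics/w5.png'); h=cv2.cvtColor(im,cv2.COLOR_BGR2HSV).astype(int); print(manip.get_obs()['position'])
px=fit(im,(h[...,1]<165)&(h[...,0]>17)&(h[...,0]<40)&(h[...,2]>120),.139,(190,200,360,360))
```

```text
[ 0.66789846 -0.01407954  0.12914208]
[  213   218   130   129 11764] ell [ 0.6681 -0.0112] [0.0561 0.0613] circ [ 0.6679 -0.0108] cen [ 0.6683 -0.0097]
```

Scaled: 0.097 m / 0.75 = 0.1293, -0.004 m / 0.75 = -0.0053.

Request:
move_tool(moves={"ticks":[[0, 0, 0, -0.0053, 0.0013, 0.04, 0.5], [0, 0, 0, -0.0053, 0.0013, 0.08, 0.5], [0, 0, 0, -0.0053, 0.0013, 0.1133, 0.5], [0, 0, 0, -0.0053, 0.0013, 0.1293, 0.5], [0, 0, 0, -0.0053, 0.0013, 0.1293, 0.5]]})

```text
clock: 12.72
position: [0.6691, -0.0196, 0.0323]
ee_rot: [0.707, 0.708, 0.0, -0.0]
ft_force: [-0.3, 0.4, -0.1]
grip_width: 0.658
grasp_force: 50.7
```

Scaled: -0.169 m / 0.75 = -0.2253, -0.15 m / 0.75 = -0.2.

Request:
move_tool(moves={"ticks":[[0, 0, 0, 0, 0, 0.0013, 0.5], [0, 0, 0, 0, 0, 0.0013, 1], [0, 0, 0, 0, 0, 0.0013, 1], [0, 0, 0, 0, 0, 0.0013, 1], [0, 0, 0, 0, 0, -0.04, 1], [0, 0, 0, 0, 0, -0.12, 1], [0, 0, 0, 0, 0, -0.2, 1], [0, 0, 0, 0, 0, -0.2253, 1], [0, 0, 0, 0, 0, -0.2253, 1]]})

```text
clock: 13.85
position: [0.6695, -0.0208, 0.2024]
ee_rot: [0.707, 0.707, 0.001, 0.001]
ft_force: [-0.8, 0.1, -0.7]
grip_width: 1.002
grasp_force: 0.0
```

Run:
```python
from h import *
im=manip.camera('wrist'); cv2.imwrite('pics/w6.png',im); h=cv2.cvtColor(im,cv2.COLOR_BGR2HSV).astype(int)
fit(im,((h[...,0]<8)|(h[...,0]>174))&(h[...,1]>190)|(im[...,2]<125),.012,(200,110,350,260))
fit(im,(h[...,1]<165)&(h[...,0]>17)&(h[...,0]<40)&(h[...,2]>120),.04,(220,110,340,260))
goal(.4735,.216,.2,45)
```

```text
[ 232  135   91   82 2514] ell [ 0.6683 -0.0163] [0.0876 0.0885] circ [ 0.6683 -0.0164] cen [ 0.669  -0.0007]
[ 244  158   66   65 2803] ell [ 0.6678 -0.0187] [0.0579 0.0592] circ [ 0.6679 -0.0186] cen [ 0.6677 -0.0177]
goal rv [-0.    -0.001 -0.785] d [ 0.2366 -0.1951  0.0007]
```

View pics/w6.png

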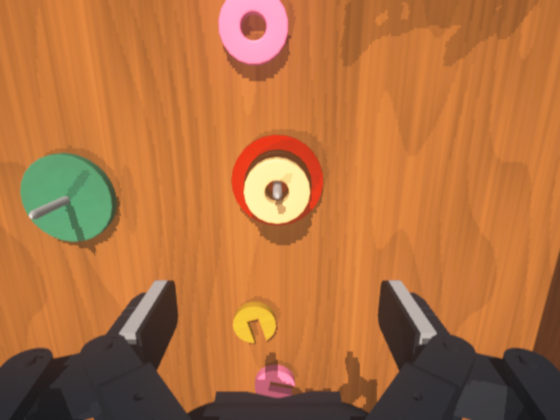

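Scaled: 0.237 m / 0.75 = 0.316, -0.195 m / 0.75 = -0.26, -0.7 rad / 2.0944 = -0.3342.

Request:
move_tool(moves={"ticks":[[0, 0, -0.3342, 0.316, -0.26, 0, 1], [0, 0, -0.3342, 0.316, -0.26, 0, 1], [0, 0, -0.3342, 0.316, -0.26, 0, 1], [0, 0, -0.3342, 0.316, -0.26, 0, 1], [0, 0, -0.3342, 0.316, -0.26, 0, 1], [0, 0, -0.3342, 0.316, -0.26, 0, 1], [0, 0, -0.3342, 0.316, -0.26, 0, 1], [0, 0, -0.3342, 0.316, -0.26, 0, 1]]})

```text
clock: 14.9
position: [0.4743, 0.2149, 0.2004]
ee_rot: [0.423, 0.906, -0.001, -0.0]
ft_force: [-0.1, 0.1, 0.3]
grip_width: 0.999
grasp_force: 0.0
```

Add to h.py:
```python
def slot(m,z,box):
    px=fit(None,m,z,box); c,M=T('wrist')
    h=np.zeros(m.shape,np.uint8); h[px[:,1],px[:,0]]=1; f=np.zeros_like(h); cv2.fillPoly(f,[cv2.convexHull(px.astype(np.int32))],1)
    g=cv2.morphologyEx(f-h,cv2.MORPH_OPEN,np.ones((3,3))); n,l,s,ce=cv2.connectedComponentsWithStats(g); i=1+s[1:,4].argmax()
    W=np.array([ray(c,M,u,v,z)[:2] for v,u in np.argwhere(l==i)]); box=cv2.minAreaRect(W.astype(np.float32)); cen=np.array([ray(c,M,u,v,z)[:2] for u,v in px]).mean(0)
    d=np.linalg.svd(W-W.mean(0))[2][0]; d*=np.sign(d@(W.mean(0)-cen))
    print('slot mean',np.round(W.mean(0),4),'angle',np.degrees(np.arctan2(d[1],d[0])),'box',np.round(box[1],4))
```

Run:
```python
from h import *
im=manip.camera('wrist'); cv2.imwrite('pics/w7.png',im); h=cv2.cvtColor(im,cv2.COLOR_BGR2HSV).astype(int)
o=manip.get_obs();print(o['position'],R.from_quat(o['ee_rot']).as_matrix()[:2,1])
slot((h[...,1]<70)&(h[...,2]>90),.010,(210,110,350,260))
```

```text
[0.47442998 0.21492923 0.20066124] [0.76630681 0.64247392]
[ 253  153   58   57 2143] ell [0.4743 0.2196] [0.0558 0.0571] circ [0.4737 0.2195] cen [0.4758 0.2184]
slot mean [0.4658 0.2271] angle 139.5878774896942 box [0.0133 0.0323]
```

View pics/w7.png

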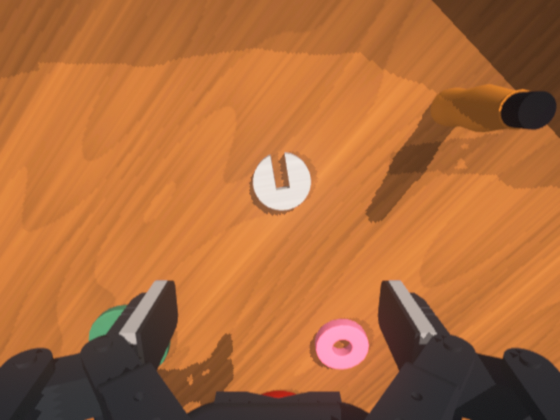

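Scaled: 0.2 m / 0.75 = 0.2667, 0.0025 m / 0.75 = 0.0033, -0.14 rad / 2.0944 = -0.0668.

Request:
move_tool(moves={"ticks":[[0, 0, -0.0668, 0.0033, 0.0027, 0.08, 1], [0, 0, -0.0668, 0.0033, 0.0027, 0.16, 1], [0, 0, -0.0668, 0.0033, 0.0027, 0.2133, 1], [0, 0, -0.0668, 0.0033, 0.0027, 0.2467, 1], [0, 0, -0.0668, 0.0033, 0.0027, 0.2667, 1], [0, 0, -0.0668, 0.0033, 0.0027, 0.2667, 1], [0, 0, -0.0668, 0.0033, 0.0027, 0.2667, 0.4], [0, 0, -0.0668, 0.0033, 0.0027, 0.2667, 0.4], [0, 0, -0.0668, 0.0033, 0.0027, 0.2667, 0.4], [0, 0, -0.0668, 0.0033, 0.0027, 0.2667, 0.4], [0, 0, -0.0668, 0.0033, 0.0027, 0.2667, 0.4]]}, clamp_n=60)

```text
clock: 16.32
position: [0.4747, 0.2199, 0.0031]
ee_rot: [0.357, 0.934, 0.001, 0.001]
ft_force: [-3.7, -1.3, 11.7]
grip_width: 0.613
grasp_force: 60.4
```

```bash
python3 -c "
from h import *
goal(.669,-.018,.13,0)"
```

```text
goal rv [ 0.002 -0.001  0.84 ] d [-0.3035 -0.0471 -0.1269]
```

Scaled: -0.304 m / 0.75 = -0.4053, -0.127 m / 0.75 = -0.1693, 0.84 rad / 2.0944 = 0.4011.

Request:
move_tool(moves={"ticks":[[0, 0, 0, 0, 0, -0.0667, 0.4], [0, 0, 0, 0, 0, -0.1467, 0.4], [0, 0, 0.4011, -0.4053, -0.0627, -0.1693, 0.4], [0, 0, 0.4011, -0.4053, -0.0627, -0.1693, 0.4], [0, 0, 0.4011, -0.4053, -0.0627, -0.1693, 0.4], [0, 0, 0.4011, -0.4053, -0.0627, -0.1693, 0.4], [0, 0, 0.4011, -0.4053, -0.0627, -0.1693, 0.4], [0, 0, 0.4011, -0.4053, -0.0627, -0.1693, 0.4], [0, 0, 0.4011, -0.4053, -0.0627, -0.1693, 0.4], [0, 0, 0.4011, -0.4053, -0.0627, -0.1693, 0.4]]})

```text
clock: 17.58
position: [0.6685, -0.0167, 0.1285]
ee_rot: [0.706, 0.708, 0.0, -0.0]
ft_force: [-0.5, 1.2, -1.2]
grip_width: 0.606
grasp_force: 63.2
```

Run:
```python
from h import *
goal(.669,-.018,.05,0)
im=manip.camera('wrist'); cv2.imwrite('pics/w8.png',im); h=cv2.cvtColor(im,cv2.COLOR_BGR2HSV).astype(int); o=manip.get_obs()['position']; print(o)
slot((h[...,1]<70)&(h[...,2]>110),o[2]+.007,(215,200,345,370))
```

```text
goal rv [-0.    -0.001  0.002] d [-0.0014  0.0005  0.0785]
[ 0.66850974 -0.01677768  0.12855274]
[ 217  225  122  119 9666] ell [ 0.6687 -0.0155] [0.0546 0.0593] circ [ 0.6686 -0.0154] cen [ 0.6689 -0.017 ]
slot mean [ 0.6683 -0.0018] angle 91.18595044997436 box [0.0134 0.0311]
```

View pics/w8.png

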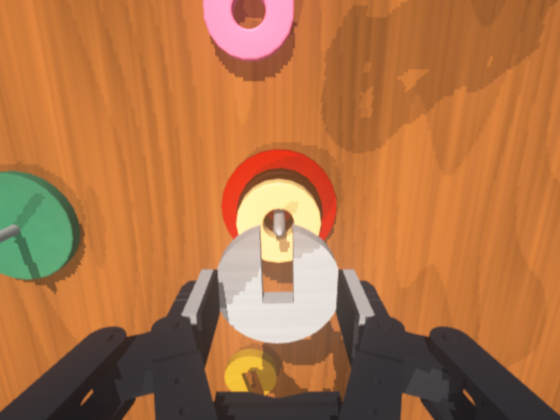

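Run:
```python
from h import *
im=cv2.imread('pics/w8.png'); c,M=T('wrist')
for v in (232,234,236): print(ray(c,M,279,v,.064))
print(im[208:244:2,279].tolist())
c,M=T('wrist'); print([ray(c,M,u,v,.1355)[:2].round(4).tolist() for u,v in((262,302),(294,302),(262,293),(278,341),(278,226))])
```

```text
[ 0.6696541 -0.0171952  0.064    ]
[ 0.66965954 -0.01854697  0.064     ]
[ 0.66966501 -0.01990386  0.064     ]
[[135, 200, 240], [99, 118, 147], [112, 126, 151], [168, 180, 202], [172, 184, 206], [172, 184, 206], [172, 185, 206], [173, 186, 206], [174, 186, 206], [182, 194, 214], [196, 209, 224], [212, 222, 233], [222, 230, 239], [206, 218, 229], [116, 139, 167], [90, 132, 171], [116, 169, 217], [129, 195, 237]]
[[0.6619, -0.0231], [0.676, -0.0231], [0.6619, -0.0186], [0.669, -0.0437], [0.6688, 0.0126]]
```

Scaled: 0.083 m / 0.75 = 0.1107, -0.002 m / 0.75 = -0.0027, 0.02 rad / 2.0944 = 0.0095.

Request:
move_tool(moves={"ticks":[[0, 0, 0.0095, -0.0027, 0.0013, 0.04, 0.4], [0, 0, 0.0095, -0.0027, 0.0013, 0.0667, 0.4], [0, 0, 0.0095, -0.0027, 0.0013, 0.0867, 0.4], [0, 0, 0.0095, -0.0027, 0.0013, 0.104, 0.4], [0, 0, 0.0095, -0.0027, 0.0013, 0.1107, 0.4], [0, 0, 0.0095, -0.0027, 0.0013, 0.1107, 0.4]]})

```text
clock: 18.38
position: [0.6699, -0.0205, 0.0453]
ee_rot: [0.714, 0.7, -0.0, -0.0]
ft_force: [0.7, 0.3, -1.8]
grip_width: 0.608
grasp_force: 63.2
```

Scaled: 0.0015 m / 0.75 = 0.002, 0.001 m / 0.75 = 0.0013.

Request:
move_tool(moves={"ticks":[[0, 0, 0, 0.0013, 0, 0.002, 0.4], [0, 0, 0, 0.0013, 0, 0.002, 0.4], [0, 0, 0, 0.0013, 0, 0.002, 0.4]]})

```text
clock: 18.75
position: [0.67, -0.0194, 0.0441]
ee_rot: [0.714, 0.7, 0.0, 0.0]
ft_force: [0.7, 0.2, -1.3]
grip_width: 0.608
grasp_force: 63.2
```

Request:
move_tool(moves={"ticks":[[0, 0, 0, 0, 0, 0, 1], [0, 0, 0, 0, 0, 0, 1], [0, 0, 0, 0, 0, 0, 1], [0, 0, 0, 0, 0, -0.04, 1], [0, 0, 0, 0, 0, -0.12, 1], [0, 0, 0, 0, 0, -0.2, 1], [0, 0, 0, 0, 0, -0.2067, 1], [0, 0, 0, 0, 0, -0.2067, 1]]})

```text
clock: 19.75
position: [0.6698, -0.0194, 0.1987]
ee_rot: [0.714, 0.7, 0.0, -0.0]
ft_force: [0.3, 0.7, -0.6]
grip_width: 1.0
grasp_force: 0.0
```

Run:
```python
from h import *
im=manip.camera('wrist'); cv2.imwrite('pics/w9.png',im); h=cv2.cvtColor(im,cv2.COLOR_BGR2HSV).astype(int)
fit(im,((h[...,0]<8)|(h[...,0]>174))&(h[...,1]>190)|(im[...,2]<125),.012,(200,110,350,260))
slot((h[...,1]<70)&(h[...,2]>110),.05,(220,110,340,260))
goal(.643,-.182,.2,15)
cv2.imwrite('pics/w9c.png',cv2.resize(im[110:260,200:350],None,fx=3.5,fy=3.5,interpolation=cv2.INTER_CUBIC))
```

```text
[ 231  137   93   79 2640] ell [ 0.6687 -0.0163] [0.0881 0.0886] circ [ 0.6686 -0.0163] cen [0.6689 0.001 ]
[ 245  165   66   64 2895] ell [ 0.6692 -0.0188] [0.0558 0.057 ] circ [ 0.6692 -0.0189] cen [ 0.6691 -0.0204]
slot mean [ 0.6696 -0.003 ] angle 97.59377855889132 box [0.0131 0.0313]
goal rv [-0.002 -0.    -0.282] d [-0.1632 -0.0231 -0.0025]
```

View pics/w9c.png

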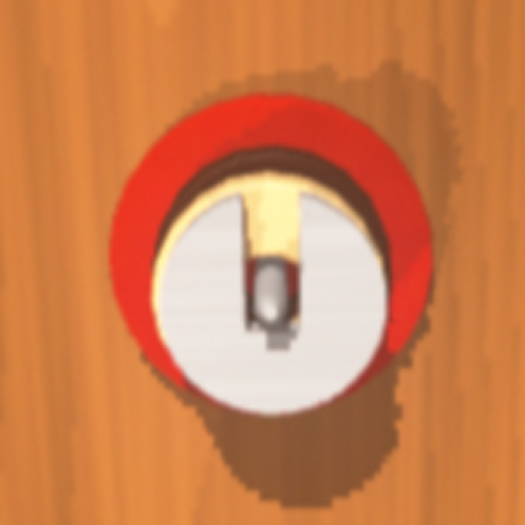

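Steel lies flat round the rod with its slot at about +90° (+y). Now brass.

The rows are not in the units I measure in: shifts go in shares of 75 cm and turns go in shares of 120 degrees. I convert before sending: -0.163 m / 0.75 = -0.2173, -0.023 m / 0.75 = -0.0307, -0.28 rad / 2.0944 = -0.1337.

Request:
move_tool(moves={"ticks":[[0, 0, -0.1337, -0.2173, -0.0307, 0, 1], [0, 0, -0.1337, -0.2173, -0.0307, 0, 1], [0, 0, -0.1337, -0.2173, -0.0307, 0, 1], [0, 0, -0.1337, -0.2173, -0.0307, 0, 1], [0, 0, -0.1337, -0.2173, -0.0307, 0, 1]]})

```text
clock: 20.42
position: [0.6433, -0.1808, 0.1971]
ee_rot: [0.609, 0.793, -0.0, -0.001]
ft_force: [0.4, -0.0, -0.1]
grip_width: 0.999
grasp_force: 0.0
```

Run:
```python
from h import *
im=manip.camera('wrist'); cv2.imwrite('pics/w10.png',im); h=cv2.cvtColor(im,cv2.COLOR_BGR2HSV).astype(int)
o=manip.get_obs();print(o['position'],R.from_quat(o['ee_rot']).as_matrix()[:2,1])
slot((h[...,0]>19)&(h[...,0]<35)&(h[...,1]>120),.010,(210,110,350,250))
```

```text
[ 0.64365215 -0.18014607  0.19746336] [0.96591801 0.25884485]
[ 254  162   49   47 1416] ell [ 0.644  -0.1799] [0.0471 0.0475] circ [ 0.644  -0.1799] cen [ 0.6431 -0.177 ]
slot mean [ 0.6461 -0.1872] angle -72.44550929918601 box [0.0142 0.0284]
```

View pics/w10.png

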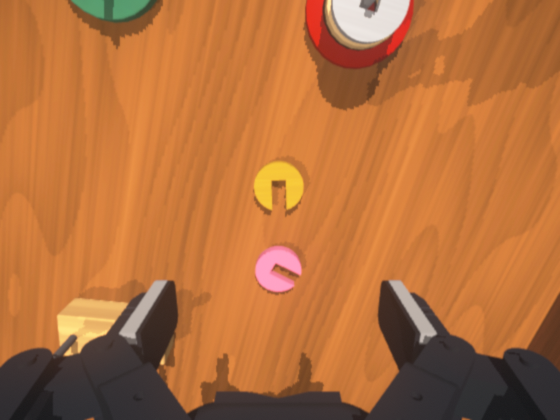

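Scaled: 0.195 m / 0.75 = 0.26, -0.0005 m / 0.75 = -0.0007.

Request:
move_tool(moves={"ticks":[[0, 0, 0, -0.0007, 0, 0.08, 1], [0, 0, 0, -0.0007, 0, 0.16, 1], [0, 0, 0, -0.0007, 0, 0.2133, 1], [0, 0, 0, -0.0007, 0, 0.2427, 1], [0, 0, 0, -0.0007, 0, 0.26, 1], [0, 0, 0, -0.0007, 0, 0.26, 1], [0, 0, 0, -0.0007, 0, 0.26, 0.3], [0, 0, 0, -0.0007, 0, 0.26, 0.3], [0, 0, 0, -0.0007, 0, 0.26, 0.3], [0, 0, 0, -0.0007, 0, 0.26, 0.3], [0, 0, 0, -0.0007, 0, 0.26, 0.3]]}, clamp_n=60)

```text
clock: 21.85
position: [0.6444, -0.1827, 0.0056]
ee_rot: [0.61, 0.793, 0.001, 0.001]
ft_force: [-3.0, 0.3, 9.6]
grip_width: 0.507
grasp_force: 59.6
```

```bash
python3 -c "
from h import *
goal(.669,-.0185,.13,0)"
```

```text
goal rv [0.002 0.    0.26 ] d [ 0.1523  0.0662 -0.1243]
```

Scaled: 0.152 m / 0.75 = 0.2027, -0.128 m / 0.75 = -0.1707, 0.26 rad / 2.0944 = 0.1241.

Request:
move_tool(moves={"ticks":[[0, 0, 0, 0, 0, -0.0667, 0.3], [0, 0, 0, 0, 0, -0.1467, 0.3], [0, 0, 0.1241, 0.2027, 0.088, -0.1707, 0.3], [0, 0, 0.1241, 0.2027, 0.088, -0.1707, 0.3], [0, 0, 0.1241, 0.2027, 0.088, -0.1707, 0.3], [0, 0, 0.1241, 0.2027, 0.088, -0.1707, 0.3], [0, 0, 0.1241, 0.2027, 0.088, -0.1707, 0.3], [0, 0, 0.1241, 0.2027, 0.088, -0.1707, 0.3]]})

```text
clock: 22.85
position: [0.6682, -0.0206, 0.1319]
ee_rot: [0.708, 0.706, -0.0, 0.0]
ft_force: [-0.1, -0.3, -1.6]
grip_width: 0.506
grasp_force: 61.1
```

Run:
```python
from h import *
goal(.669,-.0185,.055,0)
im=manip.camera('wrist'); cv2.imwrite('pics/w11.png',im); h=cv2.cvtColor(im,cv2.COLOR_BGR2HSV).astype(int); o=manip.get_obs()['position']; print(o)
slot((h[...,0]>19)&(h[...,0]<35)&(h[...,1]>120),o[2]+.006,(215,220,345,380))
```

```text
goal rv [-0.     0.001 -0.002] d [0.0021 0.0008 0.0769]
[ 0.66819276 -0.02038223  0.13182005]
[ 228  231  101   96 5853] ell [ 0.6685 -0.0174] [0.0459 0.048 ] circ [ 0.6681 -0.0171] cen [ 0.6689 -0.0135]
slot mean [ 0.6684 -0.0246] angle -88.7447614657758 box [0.0139 0.0294]
```

View pics/w11.png

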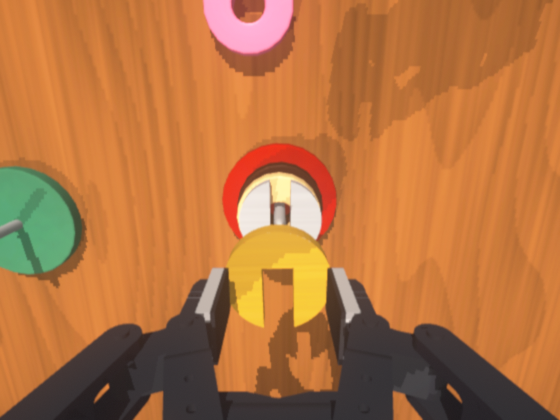

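Run:
```python
from h import *
c,M=T('wrist'); im=cv2.imread('pics/w11.png')
print([ray(c,M,u,v,.137)[:2].round(4).tolist() for u,v in((263,268),(294,268),(279,268),(279,327))]); print([ray(c,M,279,v,.064)[1].round(4) for v in(222,224,226,228)])
print(im[206:274:2,279].tolist())
```

```text
[[0.6621, -0.011], [0.6756, -0.011], [0.6691, -0.011], [0.669, -0.041]]
[np.float64(-0.0154), np.float64(-0.0167), np.float64(-0.0181), np.float64(-0.0194)]
[[154, 162, 177], [178, 187, 202], [177, 187, 203], [177, 188, 203], [178, 188, 203], [179, 188, 202], [185, 195, 210], [200, 211, 222], [215, 223, 232], [167, 208, 232], [72, 169, 223], [64, 163, 221], [64, 167, 223], [65, 175, 229], [65, 178, 233], [64, 178, 233], [63, 178, 233], [63, 179, 233], [63, 176, 232], [62, 177, 231], [61, 177, 232], [62, 178, 233], [59, 179, 233], [59, 179, 234], [60, 177, 233], [59, 177, 233], [61, 192, 243], [63, 204, 247], [64, 205, 248], [61, 204, 248], [67, 208, 250], [59, 164, 226], [49, 99, 154], [48, 95, 151]]
```

Scaled: 0.075 m / 0.75 = 0.1, 0.05 m / 0.75 = 0.0667.

Request:
move_tool(moves={"ticks":[[0, 0, 0, 0, 0.0013, 0.04, 0.3], [0, 0, 0, 0, 0.0013, 0.0667, 0.3], [0, 0, 0, 0, 0.0013, 0.0827, 0.3], [0, 0, 0, 0, 0.0013, 0.096, 0.3], [0, 0, 0, 0, 0.0013, 0.1, 0.3], [0, 0, 0, 0, 0.0013, 0.1, 0.3]]})

```text
clock: 23.65
position: [0.6697, -0.0186, 0.0571]
ee_rot: [0.707, 0.707, 0.0, 0.0]
ft_force: [0.0, -0.1, -0.7]
grip_width: 0.51
grasp_force: 61.2
```

Scaled: -0.001 m / 0.75 = -0.0013.

Request:
move_tool(moves={"ticks":[[0, 0, 0, -0.0013, 0, 0.0013, 0.3], [0, 0, 0, -0.0013, 0, 0.0013, 0.3]]})

```text
clock: 23.9
position: [0.6696, -0.0197, 0.0562]
ee_rot: [0.707, 0.707, 0.0, 0.0]
ft_force: [0.1, -0.5, -1.1]
grip_width: 0.511
grasp_force: 61.2
```

Request:
move_tool(moves={"ticks":[[0, 0, 0, 0, 0, 0, 1], [0, 0, 0, 0, 0, 0, 1], [0, 0, 0, 0, 0, 0, 1], [0, 0, 0, 0, 0, 0, 1], [0, 0, 0, 0, 0, -0.04, 1], [0, 0, 0, 0, 0, -0.12, 1], [0, 0, 0, 0, 0, -0.1933, 1], [0, 0, 0, 0, 0, -0.1933, 1]]})

```text
clock: 24.9
position: [0.6717, -0.0201, 0.2061]
ee_rot: [0.707, 0.707, 0.003, 0.003]
ft_force: [-0.2, 0.1, -0.7]
grip_width: 1.0
grasp_force: 0.0
```

Run:
```python
from h import *
im=manip.camera('wrist'); cv2.imwrite('pics/w12.png',im); h=cv2.cvtColor(im,cv2.COLOR_BGR2HSV).astype(int)
fit(im,((h[...,0]<8)|(h[...,0]>174))&(h[...,1]>190)|(im[...,2]<125),.012,(200,110,350,260))
slot((h[...,0]>19)&(h[...,0]<35)&(h[...,1]>150),.06,(220,110,340,260))
s=manip.camera('side')
a=cv2.resize(im[110:260,200:350],(390,390),interpolation=cv2.INTER_CUBIC);b=cv2.resize(s[150:280,260:390],(390,390),interpolation=cv2.INTER_CUBIC)
cv2.imwrite('pics/w12c.png',np.hstack([a,b])); cv2.imwrite('pics/s12.png',s)
```

```text
[ 229  135   90   80 2624] ell [ 0.6675 -0.0159] [0.0875 0.0882] circ [ 0.6675 -0.016 ] cen [6.681e-01 6.000e-04]
[ 247  167   54   53 1777] ell [ 0.6678 -0.0166] [0.0461 0.0473] circ [ 0.6675 -0.0164] cen [ 0.6677 -0.0134]
slot mean [ 0.6679 -0.0237] angle -88.14452644481416 box [0.0143 0.0283]
```

View pics/w12c.png

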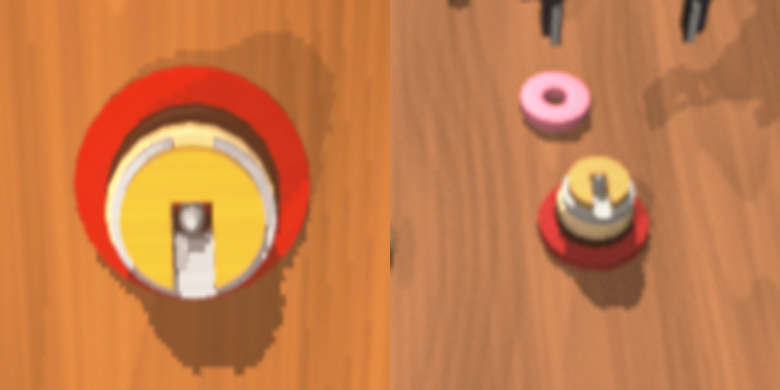

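The stack is flat and centred with the slots opposite: brass at -y, steel at +y. The arm is clear, so I'll hand in.

```bash
python3 -c "
from h import *
print(manip.hand_in())"
```

```text
the job is handed in; nothing more can be done
None
```

The job is handed in: walnut, maple, steel and brass lie flat and centred on the red stand in that order, the two slots point to opposite sides, and I moved nothing else. It took about 25 s of the 112 s allowed.

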